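# Assemble a test-sieve tower on the shaker

## Task

Build the sieve tower on the pan of the small white shaker, one piece after another from the bottom up: first the fine sieve (blue), on it the medium sieve (yellow), on that the coarse sieve (red), and last the steel lid with the black knob. Nest each piece upright and fully home in the one below, let go of everything, and leave the two bottles and the tape roll where they stand.

Things in the scene. Friction and masses are not known exactly. Their poses are not given: they have to be found in the camera images.
- pan_rim (a point): Target: centre of the open rim of the steel pan on the round white shaker base (104 mm across, grey control block reaching 62 mm from the axis), fixed on the bench (z = 0). Pan 66 mm outside, 58 inside, 22 deep, rim 50 mm above the bench; z up. A sieve's skirt goes inside with about 2.5 mm play each side.
- fine_mid (a point): Loose round steel sieve, blue band and rim ring, fine mesh; 44 mm high, 0.12 kg, upright. Frame: tube 66 mm outside, 58 inside, 10 to 44 mm above the underside; bowl 32 mm deep. Below it a skirt 53 mm across, 10 deep, tapered to 45. Point: on the axis, 30 mm above the underside (20 above the frame's lower edge, 14 below the rim); z up. Nested, the frame's lower edge rests on the rim below.
- medium_mid (a point): Loose round steel sieve, yellow band and rim ring, medium mesh; 44 mm high, 0.12 kg, upright. Frame: tube 66 mm outside, 58 inside, 10 to 44 mm above the underside; bowl 32 mm deep. Below it a skirt 53 mm across, 10 deep, tapered to 45. Point: on the axis, 30 mm above the underside (20 above the frame's lower edge, 14 below the rim); z up. Nested, the frame's lower edge rests on the rim below.
- coarse_mid (a point): Loose round steel sieve, red band and rim ring, coarse mesh; 44 mm high, 0.12 kg, upright. Frame: tube 66 mm outside, 58 inside, 10 to 44 mm above the underside; bowl 32 mm deep. Below it a skirt 53 mm across, 10 deep, tapered to 45. Point: on the axis, 30 mm above the underside (20 above the frame's lower edge, 14 below the rim); z up. Nested, the frame's lower edge rests on the rim below.
- lid_knob (a point): Loose steel lid, 0.10 kg: disc 68 mm across, 6 thick; plug below it 53 mm across, 8 deep, tapered to 45, on which it stands; black upright knob on top, 24 mm across, 28 high. Point: on the axis in the knob, 34 mm above the underside (20 above the disc's top face, 26 above its lower face, 8 below the knob's top); z up. Nested, the disc's lower face rests on the sieve's rim.
- dye_bottle_mid (a point): Small white dropper bottle with a yellow cap, 42 mm across, 84 mm high. A bystander standing among the work; leave it alone. The point lies on its axis, 42 mm above the bench.
- amber_bottle_mid (a point): Brown bottle with a black cap, 48 mm across, 96 mm high. A bystander standing among the work; leave it alone. The point lies on its axis, 48 mm above the bench.
- tape_roll_mid (a point): Roll of cream tape lying flat, 74 mm across, 18 mm high. A bystander standing among the work; leave it alone. The point lies on its axis, 9 mm above the bench.
Mind the look-alikes: they are no part of the job. Leave any green or purple look-alike of the part that bears medium_mid alone.

How it is judged:
On the way, in this order (a step that is already met when the one before it is completed fails the run):
1. the fine (blue) sieve sits home in the pan (horizontal distance between fine_mid and pan_rim below 0.005 m and z of fine_mid in the frame of pan_rim between 0.017 and 0.023 m and angle between fine_mid's own z axis and vertical below 0.06 rad), for 0.2 s.
2. the medium (yellow) sieve sits home on the fine one (horizontal distance between medium_mid and fine_mid below 0.005 m and z of medium_mid in the frame of fine_mid between 0.031 and 0.037 m and angle between medium_mid's own z axis and vertical below 0.06 rad), for 0.2 s.
3. the coarse (red) sieve sits home on the medium one (horizontal distance between coarse_mid and medium_mid below 0.005 m and z of coarse_mid in the frame of medium_mid between 0.031 and 0.037 m and angle between coarse_mid's own z axis and vertical below 0.06 rad), for 0.2 s.
4. the lid sits home on the coarse sieve (horizontal distance between lid_knob and coarse_mid below 0.005 m and z of lid_knob in the frame of coarse_mid between 0.037 and 0.043 m and angle between lid_knob's own z axis and vertical below 0.06 rad), for 0.2 s.
At the end, for the whole second after the job is handed in: From the bottom up pan, blue, yellow, red sieve and lid: each centred on the one below within 5 mm, at its nested height within 3 mm, upright within 0.06 rad, all at rest (under 20 mm/s) (all of step 1 and all of step 2 and all of step 3 and all of step 4 and linear speed of each of fine, medium, coarse, lid below 0.02 m/s); the robot touches nothing.
It fails at once if the dye bottle is moved by more than 30 mm (distance of dye_bottle_mid from where it was at the start of the episode above 0.03 m).
It fails at once if the amber bottle is moved by more than 30 mm (distance of amber_bottle_mid from where it was at the start of the episode above 0.03 m).
It fails at once if the tape roll is moved by more than 30 mm (distance of tape_roll_mid from where it was at the start of the episode above 0.03 m).
It also fails if it takes over 112 s, if anything falls off the work surface, if the arm or the gripper's body presses on something with over 40 N, if the wrist force passes 120 N, or if a joint passes its speed limit or range.

## Robot

A 7-joint arm with a two-finger parallel gripper is mounted at the origin on a cart in front of the work surface, level with it; the furniture and walls round the work are solid. World frame = base frame: x ahead of the robot, y to its left, z up, the work surface at z = 0. Lengths are in m, angles in rad, forces in N, time in s.
With the tool pointing down it reaches from about 0.4 to 0.85 m from the base axis. Payload 10.4 kg.
Tool frame: the origin (TCP) lies between the finger pads; the fingertips stand 17 mm ahead of it and the grasp point (between the pads) lies 2 mm behind it (robot.tips_ahead is the distance from the TCP to the fingertips, in m); z points along the fingers, y is the direction in which the jaws open and shut (so a half turn about z gives the same grasp; the last joint's range is limited). The gripper opens to 85 mm and grips with 20 to 120 N. Pads are 22 mm wide; open, the fingers measure 114 mm over their backs; the gripper's body (76 mm by 85 mm) begins 54 mm behind the grasp point. The pads swing forward as they close: fully open they stand 13 mm farther back than shut.
Start: joints at [1.121, 0.332, -0.065, 1.46, 0.022, 1.35, -0.088], TCP at [0.259, -0.569, 0.248] pointing down, gripper open.
Joint ranges: [-2.6, 2.6], [-0.5, 2.12], [-1.47, 1.34], [0.16, 2.42], [-1.27, 4.41], [0.06, 2.06], [-2.6, 2.6]. Speed limits (rad/s): [2.22, 2.22, 2.79, 2.79, 3.14, 3.14, 3.14].

## Interface

Orientations are given as a unit quaternion [x, y, z, w].
In Python, from rig import robot, vision gives the robot as it stands. The module is installed in compiled form; this text tells all that it offers.
- The arm moves only by the shell command python3 -m pendant 'ROWS' [FORCE]. ROWS is JSON, a list of rows, each a list of 7 numbers: the opening in per cent of the stroke, from 0 (shut) to 100 (fully open), then the shift along the tool's x, y, z in cm, then the turn, a rotation vector about the tool's x, y, z in degrees. In form: [[grip, tx, ty, tz, wx, wy, wz], ...]. A call has 1 to 20 rows; each row is the pose to reach, as a shift and turn from the pose commanded when the call began, along the tool's axes at that moment; what a row does not reach only later rows make up. A row lasts 1/8 s, in which the tool goes at most 62.5 mm and 10.7 degrees, less where a joint would pass 70% of its speed; a pose out of reach is approached as far as the arm can. A call with a gripper value outside its range is refused whole. The fingers move at their own pace and stop on an object; FORCE is the grip in N (left out, the last holds). Time passes only in rows, so rows that repeat a pose let the fingers close. It gives the time, the measured TCP pose, the force and the opening at its end, in the units of the state.
- robot.get_state(): the state, without advancing time (a new reading comes with each control period).
- vision.get_image(name): name is "scene" or "top"; returns a dict with "frame" (400x640x3 uint8, red, green, blue), "mtx" (3x3 intrinsics, pixels), "pose" (4x4, takes a point from camera to world coordinates). Camera axes: x right, y up, looking along -z (the intrinsics and any distortion apply to the point x, -y, -z); pixel columns grow to the right and rows downward; lengths in m; the calibration is good to about 2 mm. A picture is of the moment at which its call begins. There is no depth.
- robot.hand_in(): hands the job in, once; it reports no verdict.
The state is a dict: "t": time; "q": joint angles; "qvel": joint speeds; "effort": joint torques, N m; "tcp_pos": TCP position; "eef_rot": TCP orientation; "force": force on the tool from outside, world axes, zero at the start; "torque": the same for the moment, N m; "finger_gap": finger opening in m.
Only numpy, scipy, OpenCV 4.12 (cv2) and the standard library are available. Lean on these libraries where they do the work, as an engineer would, in place of code of your own. Each camera call takes 0.05 s, during which the arm holds its last target. There are 200 camera calls.

## Working session

There is one attempt and no reset: what is moved stays moved. The work goes in short steps, Python scripts to look and compute and a shell command to move; the robot and the scene stay as the last step left them, time stands still between calls to the robot, and variables do not carry over. Pictures are saved under pics/ and viewed, on a budget of 14 in all, crops included, one or two more only if the job needs it, and the job is handed in when it is done.

```bash
mkdir -p pics
python3 - <<'E'
from rig import robot, vision
import cv2, numpy as np
np.set_printoptions(precision=4,suppress=True)
print(robot.get_state())
for n in ("scene","top"):
    d=vision.get_image(n); print(n,{k:v for k,v in d.items() if k!='frame'})
    cv2.imwrite(f"pics/{n}0.png",d["frame"][:,:,::-1]); np.savez(f"{n}0.npz",**d)
E
```

```text
{'t': 0.0, 'q': array([ 1.1214,  0.3328, -0.0647,  1.4609,  0.0216,  1.3499, -0.0885]), 'qvel': array([ 0.0008,  0.0002, -0.0005,  0.0009, -0.0001,  0.0022,  0.0004]), 'effort': array([  0.0012, -62.5439,   0.0499, -39.1603,   0.0162,   0.01  ,
        -0.    ]), 'tcp_pos': array([ 0.2586, -0.5686,  0.2475]), 'eef_rot': array([ 0.9773,  0.2118, -0.0002, -0.0007]), 'force': array([-0.3612,  0.0262, -0.2663]), 'torque': array([ 0.0172,  0.0405, -0.0266]), 'finger_gap': 0.08537754644317938}
scene {'mtx': array([[441.0262,   0.    , 320.1895],
       [  0.    , 441.0262, 189.6689],
       [  0.    ,   0.    ,   1.    ]]), 'pose': array([[-0.8886,  0.1816, -0.4212,  0.0672],
       [-0.4582, -0.3947,  0.7964,  0.784 ],
       [-0.0217,  0.9007,  0.4339,  0.4936],
       [ 0.    ,  0.    ,  0.    ,  1.    ]])}
top {'mtx': array([[376.4197,   0.    , 317.9477],
       [  0.    , 376.4197, 206.252 ],
       [  0.    ,   0.    ,   1.    ]]), 'pose': array([[-0.0162,  0.9947, -0.1011,  0.3883],
       [-0.9999, -0.0157,  0.0061, -0.0099],
       [ 0.0045,  0.1012,  0.9949,  1.074 ],
       [ 0.    ,  0.    ,  0.    ,  1.    ]])}
```

View pics/scene0.png

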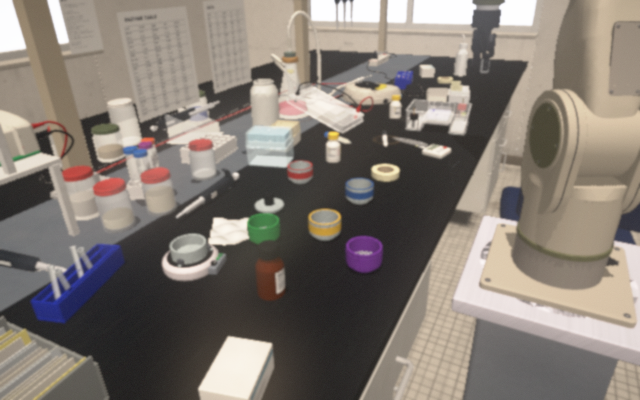

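View pics/top0.png

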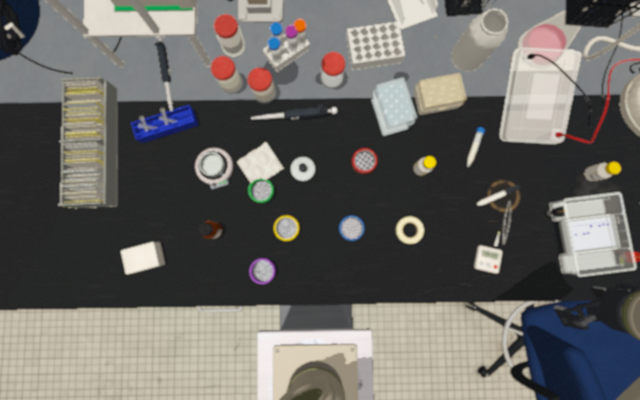

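Candidates (top / scene pixels):
- **Blue sieve:** (351,228) / (359,190).
- **Yellow sieve:** (286,228) / (324,223). Look-alikes: green (261,190) / (264,227) and purple (262,271) / (364,253).
- **Red sieve:** (364,160) / (300,171). The red-capped jars at the back could be mistaken for it.
- **Lid:** (303,168) / (268,205). The tape roll (410,230) / (385,172) could be mistaken for it.
- **Pan:** (213,167) / (190,248).
- **Bystanders:** amber bottle (211,229), dye bottle (425,165).

Next, one close crop montage.

Run:
```python
import cv2, numpy as np
P=dict(blue=((351,228),(359,190)),yellow=((286,228),(324,223)),red=((364,160),(300,171)),lid=((303,168),(268,205)),pan=((213,167),(190,252)))
rows=[[],[]]
for k,(a,b) in P.items():
    for i,(n,c) in enumerate((("top",a),("scene",b))):
        f=np.load(n+"0.npz")["frame"][:,:,::-1]; h=20 if i==0 else 26
        if k=="pan": h=32
        im=cv2.resize(f[c[1]-h:c[1]+h,c[0]-h:c[0]+h],(160,160),interpolation=cv2.INTER_NEAREST)
        rows[i].append(im)
cv2.imwrite("pics/crop.png",np.vstack([np.hstack(r) for r in rows]))
```

```text
(no output)
```

View pics/crop.png

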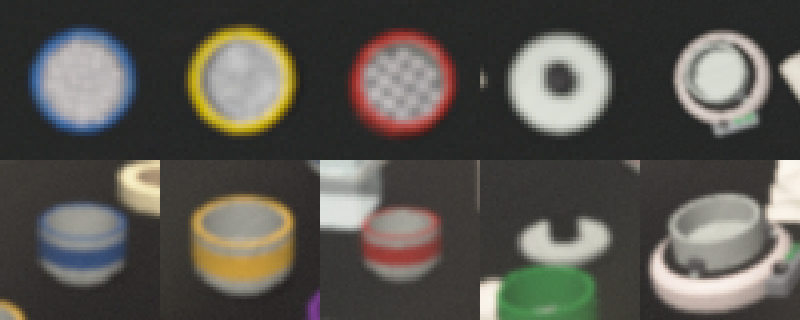

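The crops confirm all five choices: blue fine mesh, yellow medium, red coarse, lid with knob, and the pan on its white base. Next I'll fit positions from silhouettes in both views.

```bash
cat > h.py <<'E'
import cv2, numpy as np
from scipy.optimize import least_squares
def proj(d,p):
    p=np.atleast_2d(p); T=np.linalg.inv(d["pose"]); c=p@T[:3,:3].T+T[:3,3]
    q=np.c_[c[:,0],-c[:,1],-c[:,2]]@d["mtx"].T; return q[:,:2]/q[:,2:]
def circ(c,z,r,n=60):
    a=np.linspace(0,2*np.pi,n,endpoint=False); return np.c_[c[0]+r*np.cos(a),c[1]+r*np.sin(a),np.full(n,z)]
def ray(d,uv,z):
    v=np.linalg.inv(d["mtx"])@np.r_[uv,1]; w=d["pose"][:3,:3]@np.r_[v[0],-v[1],-v[2]]; o=d["pose"][:3,3]
    return o+w*(z-o[2])/w[2]
SIEVE=[(0,.0225),(.010,.0265),(.010,.033),(.044,.033)]
LID=[(0,.0225),(.008,.0265),(.008,.034),(.014,.034)]
def sil(d,p,prof,S=8):
    """centroid, bbox of the model silhouette hull; p=(x,y,z of underside)"""
    pts=np.vstack([proj(d,circ(p,p[2]+z,r)) for z,r in prof]); h=cv2.convexHull(pts.astype(np.float32))
    m=cv2.moments(h); b=pts.min(0),pts.max(0)
    return np.r_[m["m10"]/m["m00"],m["m01"]/m["m00"]],b
def blob(d,uv,th,h=24,mask=None):
    f=d["frame"]; u,v=uv; g=f[v-h:v+h,u-h:u+h].max(2).astype(np.float32)
    g=cv2.resize(g,None,fx=8,fy=8,interpolation=cv2.INTER_CUBIC)
    cs,_=cv2.findContours((g>th).astype(np.uint8),cv2.RETR_EXTERNAL,cv2.CHAIN_APPROX_NONE)
    k=[c for c in cs if cv2.contourArea(c)>64*60]
    k=min(k,key=lambda c:np.linalg.norm(c.mean((0,1))-h*8))
    hl=cv2.convexHull(k); m=cv2.moments(hl); c=np.r_[m["m10"]/m["m00"],m["m01"]/m["m00"]]
    o=np.r_[u-h,v-h]; sc=lambda x:(x+.5)/8-.5+o
    return sc(c),(sc(hl.min((0,1))),sc(hl.max((0,1))))
E
python3 - <<'E'
from h import *
np.set_printoptions(precision=4,suppress=True)
D=[dict(np.load(n+"0.npz")) for n in("top","scene")]
P=dict(blue=((351,228),(359,190)),yellow=((286,228),(324,223)),red=((364,160),(300,171)),lid=((303,168),(268,204)))
for k,uv in P.items():
    prof=LID if k=="lid" else SIEVE
    B=[blob(d,p,80,h=(16 if k=="lid" and i else 19)) for i,(d,p) in enumerate(zip(D,uv))]
    f=lambda p:np.concatenate([sil(d,p,prof)[0]-b[0] for d,b in zip(D,B)])
    r=least_squares(f,np.r_[ray(D[0],uv[0],.02)[:2],0],x_scale=.01,diff_step=1e-3)
    print(k,r.x,"res",r.fun)
    z0=least_squares(lambda q:f(np.r_[q,0]),r.x[:2],diff_step=1e-3); print("   z=0 fit",z0.x,z0.fun)
    for d,b in zip(D,B): print("   size meas",b[1][1]-b[1][0],"model",np.subtract(*sil(d,r.x,prof)[1][::-1]))
for k,a,b,z in(("amber",(211,229),(270,278),.048),("dye",(425,165),(333,148),.042),("tape",(410,230),(385,172),.009),("green",(261,190),(264,227),.04),("purple",(262,271),(364,253),.04),("pan",(213,165),(189,245),.05)):
    print(k,ray(D[0],a,z),ray(D[1],b,z))
# pan big crops
o=[]
for d,c in zip(D,((213,167),(190,252))):
    h=28; f=d["frame"][c[1]-h:c[1]+h,c[0]-h:c[0]+h,::-1]; o.append(cv2.resize(f,(400,400),interpolation=cv2.INTER_CUBIC))
cv2.imwrite("pics/pan.png",np.hstack(o))
E
```

```text
blue [ 0.4328 -0.1072  0.0033] res [ 0.0381  0.089  -0.0848 -0.0018]
   z=0 fit [ 0.4334 -0.1087] [ 0.4627 -0.0924 -0.1054  0.9195]
   size meas [26.75  26.625] model [24.9277 24.367 ]
   size meas [28.875 27.375] model [27.6643 26.2526]
yellow [0.4359 0.0727 0.0041] res [-0.0069 -0.0141  0.0119  0.0008]
   z=0 fit [0.4369 0.071 ] [ 0.7365 -0.3286 -0.0151  1.2204]
   size meas [27.625 27.75 ] model [24.8395 24.4075]
   size meas [34.375 33.125] model [31.8521 31.3748]
red [ 0.6238 -0.1449  0.0142] res [-0.7477 -1.4026  1.5044  0.1618]
   z=0 fit [ 0.6286 -0.1511] [ 0.7633 -1.9563  1.3356  3.9285]
   size meas [26.75 26.75] model [25.1086 25.9413]
   size meas [32.375 32.5  ] model [25.4344 23.31  ]
lid [ 0.6083  0.0271 -0.0068] res [-0.1628 -0.2811  0.2635  0.0367]
   z=0 fit [0.6058 0.0298] [-1.1605  0.1154  0.3288 -1.8178]
   size meas [26.125 25.875] model [23.6414 23.6161]
   size meas [31.875 22.875] model [29.0646 16.4164]
amber [0.435  0.2757 0.048 ] [0.4211 0.2996 0.048 ]
dye [ 0.6042 -0.3168  0.042 ] [ 0.6003 -0.3105  0.042 ]
tape [ 0.4249 -0.2757  0.009 ] [ 0.4272 -0.2787  0.009 ]
green [0.5412 0.1408 0.04  ] [0.5312 0.1542 0.04  ]
purple [0.3193 0.1383 0.04  ] [0.3134 0.1541 0.04  ]
pan [0.6115 0.2718 0.05  ] [0.6111 0.2829 0.05  ]
```

View pics/pan.png

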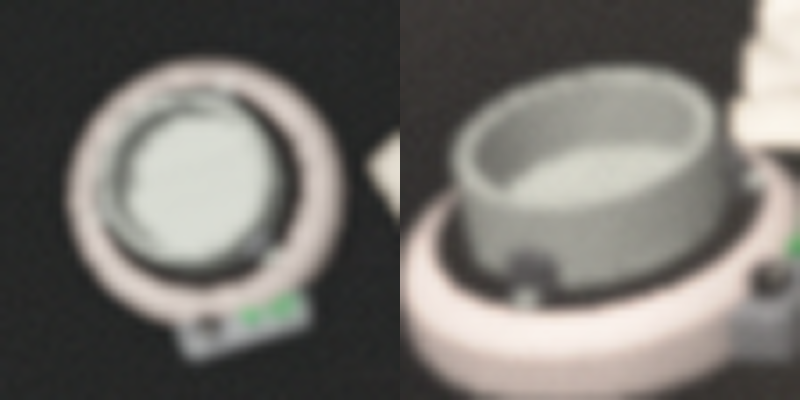

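Blue and yellow fit well. Red and lid were contaminated by neighbouring objects in the scene view. I'll now fit each camera separately by rim-circle edges, including the pan rim, and check with an overlay.

```bash
cat >> h.py <<'E'
from scipy.ndimage import map_coordinates
from scipy.optimize import minimize
def edgefit(d,xy0,circs,span=.008):
    """xy maximising the summed gradient along projected circles (z,r,sign): sign +1 bright inside, 0 any"""
    g=cv2.GaussianBlur(d["frame"].astype(np.float32).max(2),(0,0),.7)
    gx=cv2.Sobel(g,cv2.CV_32F,1,0,scale=.125); gy=cv2.Sobel(g,cv2.CV_32F,0,1,scale=.125)
    def sc(p):
        s=0
        for z,r,sg in circs:
            a=proj(d,circ(p,z,r)); c=a.mean(0); t=np.roll(a,-1,0)-np.roll(a,1,0)
            n=np.c_[t[:,1],-t[:,0]]; n/=np.linalg.norm(n,axis=1)[:,None]; n*=np.sign(((c-a)*n).sum(1))[:,None]
            e=map_coordinates(gx,[a[:,1],a[:,0]],order=1)*n[:,0]+map_coordinates(gy,[a[:,1],a[:,0]],order=1)*n[:,1]
            e=np.abs(e) if sg==0 else np.clip(e*sg,0,None)
            s+=np.minimum(e,25).mean()
        return s
    L=np.linspace(-span,span,17); G=[(sc(np.r_[xy0]+[i,j]),i,j) for i in L for j in L]; b=max(G)
    r=minimize(lambda p:-sc(p),np.r_[xy0]+b[1:],method="Nelder-Mead",options=dict(initial_simplex=np.r_[xy0]+b[1:]+np.array([[0,0],[.001,0],[0,.001]]),xatol=1e-5))
    return r.x,-r.fun
E
python3 - <<'E'
from h import *
np.set_printoptions(precision=4,suppress=True)
D=[dict(np.load(n+"0.npz")) for n in("top","scene")]
X=dict(blue=(.433,-.108),yellow=(.4365,.072),red=(.625,-.147),lid=(.607,.028),pan=(.611,.277))
S=[(.044,.033,1)]
C=dict(blue=S,yellow=S,red=S,lid=[(.014,.034,1)],pan=[(.05,.033,0),(.05,.029,0)])
o=[[],[]]
for k in X:
    R=[]
    for i,d in enumerate(D):
        p,s=edgefit(d,X[k],C[k],.012); R.append(p); print(k,("top","scene")[i],p,round(s,1),end=" ")
        z=C[k][0][0]; u0,v0=np.round(proj(d,[p[0],p[1],z])[0]).astype(int); h=24
        f=cv2.resize(d["frame"][v0-h:v0+h,u0-h:u0+h,::-1],(160,160),interpolation=cv2.INTER_CUBIC)
        for z,r,_ in C[k]: cv2.polylines(f,[np.round((proj(d,circ(p,z,r))-[u0-h,v0-h]+.5)*160/48-.5).astype(int)],True,(0,255,0),1)
        o[i].append(f)
    print("diff",R[1]-R[0])
cv2.imwrite("pics/ov.png",np.vstack([np.hstack(r) for r in o]))
E
```

```text
blue top [ 0.433  -0.1065] 25.0 blue scene [ 0.4343 -0.1121] 15.8 diff [ 0.0013 -0.0056]
yellow top [0.436  0.0725] 25.0 yellow scene [0.4373 0.0699] 20.5 diff [ 0.0013 -0.0026]
red top [ 0.6207 -0.1474] 24.5 red scene [ 0.6226 -0.1519] 13.1 diff [ 0.002  -0.0045]
lid top [0.6085 0.028 ] 25.0 lid scene [0.6062 0.0245] 22.0 diff [-0.0023 -0.0035]
pan top [0.6069 0.2666] 37.9 pan scene [0.623  0.2743] 32.3 diff [0.016  0.0077]
```

View pics/ov.png

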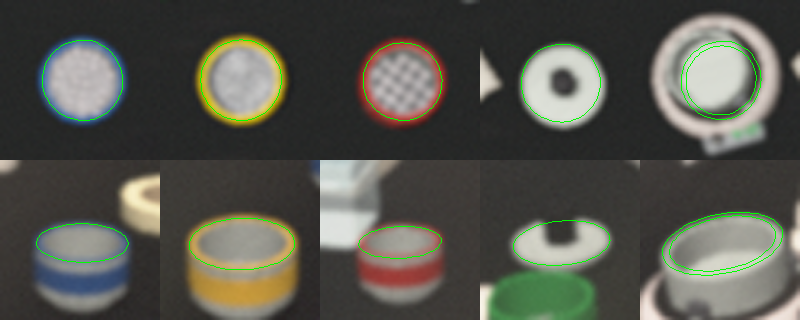

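```bash
sed -i 's/np.minimum(e,25).mean()/np.minimum(e,120).mean()/' h.py
python3 - <<'E'
from h import *
np.set_printoptions(precision=4,suppress=True)
D=[dict(np.load(n+"0.npz")) for n in("top","scene")]
print(ray(D[0],(210.3,162.8),.05),ray(D[1],(187.6,243.3),.05))
X=dict(blue=(.433,-.108),yellow=(.4365,.072),red=(.6225,-.149),lid=(.607,.027),pan=(.6175,.277))
S=[(.044,.033,1)]
C=dict(blue=S,yellow=S,red=S,lid=[(.014,.034,1)],pan=[(.05,.033,1),(.05,.029,-1)])
o=[[],[]]
for k in X:
    R=[]
    for i,d in enumerate(D):
        p,s=edgefit(d,X[k],C[k],.007); R.append(p); print(k,("top","scene")[i],p,round(s,1),end=" ")
        h=20
        if k not in("pan","lid"): continue
        z=C[k][0][0]; u0,v0=np.round(proj(d,[p[0],p[1],z])[0]).astype(int); 
        f=cv2.resize(d["frame"][v0-h:v0+h,u0-h:u0+h,::-1],(300,300),interpolation=cv2.INTER_CUBIC)
        for z,r,_ in C[k]: cv2.polylines(f,[np.round((proj(d,circ(p,z,r))-[u0-h,v0-h]+.5)*7.5-.5).astype(int)],True,(0,255,0),1)
        o[i].append(f)
    print("diff",R[1]-R[0])
cv2.imwrite("pics/ov2.png",np.vstack([np.hstack(r) for r in o]))
E
```

```text
[0.6178 0.2793 0.05  ] [0.6176 0.2796 0.05  ]
blue top [ 0.4328 -0.1064] 30.4 blue scene [ 0.4345 -0.1128] 16.1 diff [ 0.0017 -0.0064]
yellow top [0.4351 0.0734] 33.4 yellow scene [0.4377 0.0682] 24.6 diff [ 0.0026 -0.0052]
red top [ 0.6219 -0.1481] 27.6 red scene [ 0.6232 -0.1546] 13.9 diff [ 0.0013 -0.0065]
lid top [0.6055 0.0265] 46.8 lid scene [0.6071 0.0244] 29.7 diff [ 0.0015 -0.0021]
pan top [0.6165 0.2792] 24.3 pan scene [0.621  0.2769] 27.2 diff [ 0.0045 -0.0024]
```

View pics/ov2.png

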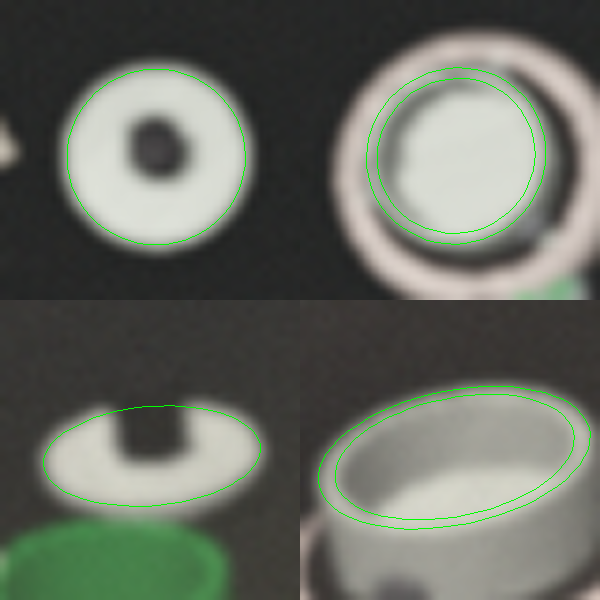

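Positions agree between views to a few mm, with a near-constant camera offset of about (2, −5) mm. I'll use the averages:

| Item | x (m) | y (m) |
|---|---|---|
| Blue | 0.4335 | −0.1095 |
| Yellow | 0.4365 | 0.071 |
| Red | 0.6225 | −0.151 |
| Lid | 0.606 | 0.0255 |
| Pan | 0.6185 | 0.278 |

First I hover over blue with the yaw at 0.

```bash
python3 -m pendant '[[100,17.4,-17.3,0,0,0,12],[100,34.9,-34.5,0,0,0,24.4],[100,34.9,-34.5,0,0,0,24.4],[100,34.9,-34.5,0,0,0,24.4],[100,34.9,-34.5,0,0,0,24.4],[100,34.9,-34.5,0,0,0,24.4],[100,34.9,-34.5,0,0,0,24.4],[100,34.9,-34.5,0,0,0,24.4],[100,34.9,-34.5,0,0,0,24.4],[100,34.9,-34.5,0,0,0,24.4],[100,34.9,-34.5,0,0,0,24.4],[100,34.9,-34.5,0,0,0,24.4]]' 40
```

```text
t: 1.6
tcp_pos: [0.4333, -0.1114, 0.2482]
eef_rot: [1.0, -0.0, -0.0, 0.0]
force: [0.3, -0.6, -0.5]
finger_gap: 0.0853
```

```bash
python3 -m pendant '[[100,0,-0.1,6,0,0,0],[100,0,-0.1,12,0,0,0],[100,0,-0.1,15,0,0,0],[100,0,-0.1,15,0,0,0],[100,0,-0.1,15,0,0,0]]'
cat > look.py <<'E'
import sys; from rig import vision
from h import *
def snap(tag,c,h=40,h2=50):
    o=[]; D=[]
    for n in("top","scene"):
        d=vision.get_image(n); np.savez(f"{n}_{tag}.npz",**d); D.append(d)
        u,v=np.round(proj(d,c)[0]).astype(int); k=h if n=="top" else h2
        u=min(max(u,k),640-k); v=min(max(v,k),400-k)
        o.append(cv2.resize(d["frame"][v-k:v+k,u-k:u+k,::-1],(400,400),interpolation=cv2.INTER_CUBIC))
    cv2.imwrite(f"pics/{tag}.png",np.hstack(o)); return D
if __name__=="__main__": snap(sys.argv[1],[float(x) for x in sys.argv[2:5]])
E
python3 look.py a1 .4335 -.11 .06
```

```text
t: 2.22
tcp_pos: [0.4345, -0.1098, 0.0997]
eef_rot: [1.0, 0.0, 0.001, 0.0]
force: [0.2, -0.3, -0.1]
finger_gap: 0.0854
```

View pics/a1.png

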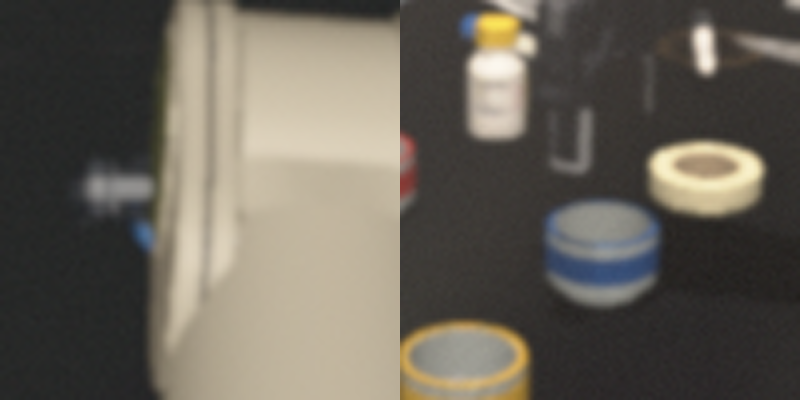

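The scene crop shows the gripper above and behind blue, rim centre about crop (601,225). The arm hides it in the top view. The fingers clear, so I descend and grasp.

```bash
python3 -m pendant '[[100,0,0,3,0,0,0],[100,0,0,5,0,0,0],[100,0,0,6,0,0,0],[100,0,0,7.0,0,0,0],[100,0,0,7.0,0,0,0]]' && python3 -m pendant '[[60,0,0,0,0,0,0],[60,0,0,0,0,0,0],[60,0,0,0,0,0,0],[60,0,0,0,0,0,0],[60,0,0,0,0,0,0],[60,0,0,0,0,0,0],[60,0,0,0,0,0,0],[60,0,0,0,0,0,0]]' 40
```

```text
t: 2.95
tcp_pos: [0.4337, -0.1095, 0.0283]
eef_rot: [1.0, 0.0, -0.0, 0.0]
force: [-1.0, 1.5, 0.1]
finger_gap: 0.0854
t: 3.95
tcp_pos: [0.4341, -0.1095, 0.0294]
eef_rot: [1.0, 0.001, 0.0, 0.0]
force: [-3.3, 0.3, 8.0]
finger_gap: 0.0659
```

Gripped at a 65.9 mm gap, which matches the sieve. Now I lift it and carry it to above the pan.

```bash
python3 -m pendant '[[60,0,0,-4,0,0,0],[60,0,0,-10,0,0,0],[60,0,0,-16,0,0,0],[60,2,-4,-17,0,0,0],[60,4,-8,-17,0,0,0],[60,6.5,-13,-17,0,0,0],[60,9,-18,-17,0,0,0],[60,11,-23,-17,0,0,0],[60,13.5,-28,-17,0,0,0],[60,15.5,-33,-17,0,0,0],[60,17.5,-37,-17,0,0,0],[60,18.4,-38.7,-17,0,0,0],[60,18.4,-38.7,-16,0,0,0],[60,18.4,-38.7,-14,0,0,0],[60,18.4,-38.7,-12,0,0,0],[60,18.4,-38.7,-9,0,0,0],[60,18.4,-38.7,-9,0,0,0],[60,18.4,-38.7,-9,0,0,0],[60,18.4,-38.7,-9,0,0,0]]'; python3 look.py b1 .6185 .278 .08
python3 - <<'E'
from h import *
D=[dict(np.load(n+"_b1.npz")) for n in("top","scene")]
print(edgefit(D[1],(.6185,.278),[(.044+.09,.033,1)],.008))
E
```

```text
t: 6.32
tcp_pos: [0.6178, 0.2779, 0.1197]
eef_rot: [1.0, 0.0, 0.001, -0.0]
force: [-0.5, 0.3, -1.0]
finger_gap: 0.0655
(array([0.60943185, 0.27380436]), np.float64(9.079971695859227))
```

View pics/b1.png

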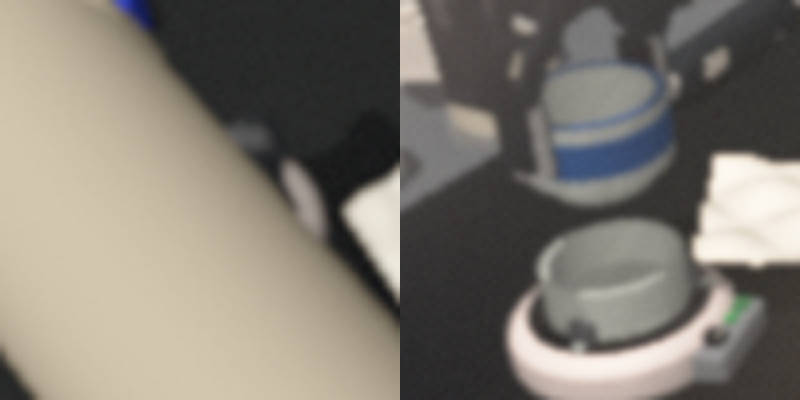

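Run:
```python
from h import *
d=dict(np.load("scene_b1.npz"))
# chroma image: blue minus red
f=d["frame"].astype(np.float32); e=dict(d); c=np.clip((f[:,:,2]-f[:,:,0])*2+60,0,255); e["frame"]=np.repeat(c[:,:,None],3,2)
z0=.1197-.0294
for sg in(1,):
  print("rim chroma",edgefit(e,(.6178,.2779),[(z0+.044,.033,1)],.008), edgefit(e,(.6178,.2779),[(z0+.044,.033,1),(z0+.044,.029,-1)],.008))
print("pan now",edgefit(d,(.6185,.278),[(.05,.033,1),(.05,.029,-1)],.007))
p=(.6178,.2779); q=(.6185,.278)
k=45; u,v=np.round(proj(d,[*p,.09])[0]).astype(int); S=6.5
g=cv2.resize(d["frame"][v-k:v+k,u-k:u+k,::-1],None,fx=S,fy=S,interpolation=cv2.INTER_CUBIC)
def dr(c,z,r,col): cv2.polylines(g,[np.round((proj(d,circ(c,z,r))-[u-k,v-k]+.5)*S-.5).astype(int)],True,col,1)
for z,r in((.044,.033),(.010,.033),(0.,.0225)): dr(p,z0+z,r,(0,255,0))
dr(q,.05,.033,(0,0,255))
cv2.imwrite("pics/b1o.png",g)
```

```text
rim chroma (array([0.61661311, 0.27506033]), np.float64(7.187973569401383)) (array([0.61856603, 0.27492021]), np.float64(14.15332883649594))
pan now (array([0.62084765, 0.27748133]), np.float64(19.96226855749328))
```

View pics/b1o.png

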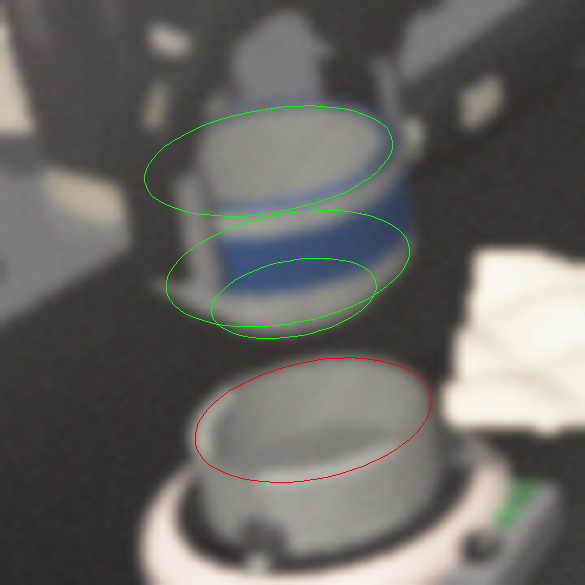

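The overlay shows the pan circle matching at (0.6185,0.278). The sieve is about 2 px right of its prediction, so relative to the sieve the pan lies roughly +2–3 mm in both x and y. I nudge that way, come down close above the rim, and recheck.

```bash
python3 -m pendant '[[60,0.2,-0.15,2,0,0,0],[60,0.2,-0.15,3.3,0,0,0],[60,0.2,-0.15,3.3,0,0,0],[60,0.2,-0.15,3.3,0,0,0]]'
python3 - <<'E'
from look import *
from rig import robot
p=robot.get_state()["tcp_pos"]; z0=p[2]-.0294; print(p)
d=snap("c1",[*p[:2],.07])[1]
q=(.6185,.278); k=38; u,v=np.round(proj(d,[*p[:2],.07])[0]).astype(int); S=8
g=cv2.resize(d["frame"][v-k:v+k,u-k:u+k,::-1],None,fx=S,fy=S,interpolation=cv2.INTER_CUBIC)
def dr(c,z,r,col): cv2.polylines(g,[np.round((proj(d,circ(c,z,r))-[u-k,v-k]+.5)*S-.5).astype(int)],True,col,1)
for z,r in((.044,.033),(.010,.033)): dr(p,z0+z,r,(0,255,0))
dr(q,.05,.033,(0,0,255))
cv2.imwrite("pics/c1o.png",g[:600])
E
```

```text
t: 6.92
tcp_pos: [0.6193, 0.2794, 0.0853]
eef_rot: [1.0, 0.001, -0.0, -0.0]
force: [-0.3, 0.2, -0.4]
finger_gap: 0.0655
[0.61928416 0.27936721 0.08531188]
```

View pics/c1o.png

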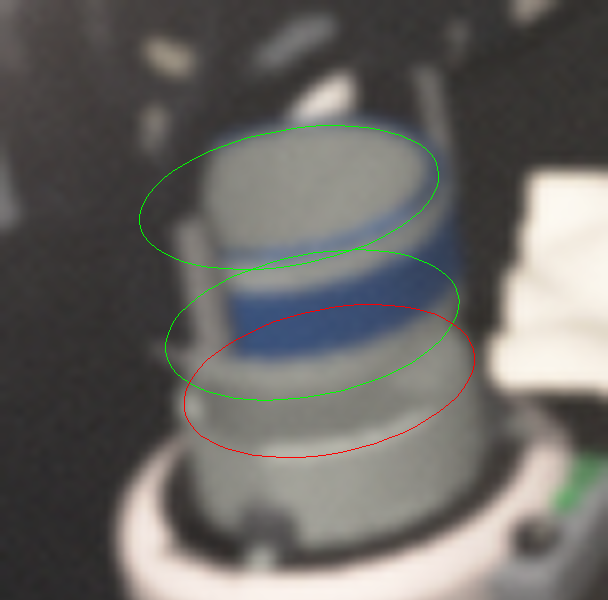

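Sieve and pan are aligned within about 1 mm. Lowering gently to nested height (TCP about 0.0695).

```bash
python3 -m pendant '[[60,0,0,0.4,0,0,0],[60,0,0,0.8,0,0,0],[60,0,0,1.1,0,0,0],[60,0,0,1.3,0,0,0],[60,0,0,1.3,0,0,0]]'; python3 -m pendant '[[60,0,0,0.2,0,0,0],[60,0,0,0.3,0,0,0],[60,0,0,0.3,0,0,0]]'
```

```text
t: 7.65
tcp_pos: [0.6192, 0.2792, 0.0721]
eef_rot: [1.0, 0.001, -0.0, 0.0]
force: [-0.8, 0.8, -0.3]
finger_gap: 0.0659
t: 8.02
tcp_pos: [0.6193, 0.2792, 0.0696]
eef_rot: [1.0, 0.0, 0.0, 0.0]
force: [-1.9, -0.6, 2.7]
finger_gap: 0.0656
```

```bash
python3 -m pendant '[[60,0,0,0.1,0,0,0],[60,0,0,0.1,0,0,0]]'; python3 -m pendant '[[72,0,0,0,0,0,0],[85,0,0,0,0,0,0],[100,0,0,0,0,0,0],[100,0,0,0,0,0,0],[100,0,0,0,0,0,0],[100,0,0,0,0,0,0]]'; python3 -m pendant '[[100,0,0,-3,0,0,0],[100,0,0,-8,0,0,0],[100,0,0,-14,0,0,0],[100,-6,6,-15,0,0,0],[100,-12,12,-15,0,0,0],[100,-18.2,20.8,-15,0,0,0],[100,-18.2,20.8,-15,0,0,0],[100,-18.2,20.8,-15,0,0,0],[100,-18.2,20.8,-15,0,0,0]]'
python3 - <<'E'
from look import *
p=(.6193,.2792); D=snap("d1",[*p,.07],30,34)
S=[(.084,.033,1)]
for d in D: print(edgefit(d,p,S,.006))
E
```

```text
t: 8.28
tcp_pos: [0.6193, 0.2793, 0.0695]
eef_rot: [1.0, 0.0, 0.0, 0.0]
force: [-5.3, -3.8, 10.0]
finger_gap: 0.066
t: 9.02
tcp_pos: [0.6193, 0.2792, 0.0682]
eef_rot: [1.0, 0.0, 0.0, 0.0]
force: [-0.5, 0.1, 0.1]
finger_gap: 0.0852
t: 10.15
tcp_pos: [0.4369, 0.0693, 0.2187]
eef_rot: [1.0, -0.001, 0.001, 0.001]
force: [0.6, -0.6, -0.3]
finger_gap: 0.0853
(array([0.61860213, 0.28044016]), np.float64(21.759520735259482))
(array([0.62189385, 0.2753628 ]), np.float64(16.930699767438867))
```

View pics/d1.png

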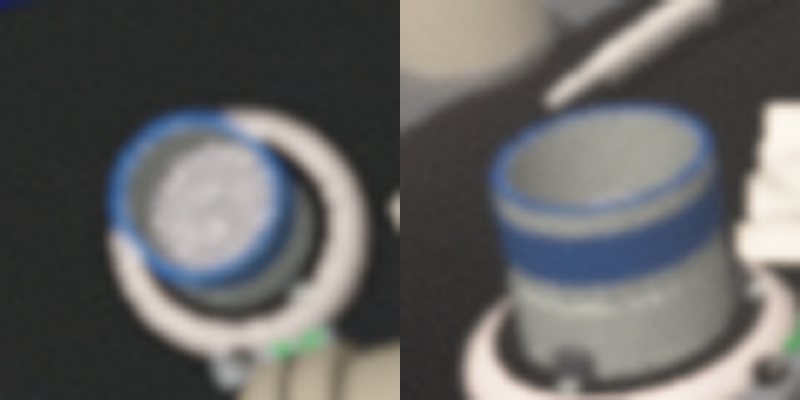

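Blue is flush and home: about 10 N contact at exactly nested height. In the top crop its rim centres at about (200,198), and in the scene view the seam is level. Next is yellow: nudge y, descend and grasp.

```bash
python3 -m pendant '[[100,0,-0.25,5,0,0,0],[100,0,-0.25,10,0,0,0],[100,0,-0.25,13,0,0,0],[100,0,-0.25,15.5,0,0,0],[100,0,-0.25,17,0,0,0],[100,0,-0.25,18,0,0,0],[100,0,-0.25,18.8,0,0,0],[100,0,-0.25,18.8,0,0,0]]' && python3 -m pendant '[[60,0,0,0,0,0,0],[60,0,0,0,0,0,0],[60,0,0,0,0,0,0],[60,0,0,0,0,0,0],[60,0,0,0,0,0,0],[60,0,0,0,0,0,0],[60,0,0,0,0,0,0],[60,0,0,0,0,0,0]]' 40
```

```text
t: 11.25
tcp_pos: [0.4375, 0.0736, 0.0302]
eef_rot: [1.0, 0.001, -0.0, 0.0]
force: [0.4, -0.7, -0.0]
finger_gap: 0.0855
t: 12.25
tcp_pos: [0.438, 0.0736, 0.0312]
eef_rot: [1.0, 0.0, 0.001, 0.0]
force: [-2.5, 0.2, 6.5]
finger_gap: 0.064
```

```bash
python3 -m pendant '[[60,0,0,-4,0,0,0],[60,0,0,-9,0,0,0],[60,0,0,-15,0,0,0],[60,0,0,-19,0,0,0],[60,4,-5,-19,0,0,0],[60,8,-9,-19,0,0,0],[60,12,-13,-19,0,0,0],[60,15,-17,-19,0,0,0],[60,18.2,-20.5,-19,0,0,0],[60,18.2,-20.5,-18,0,0,0],[60,18.2,-20.5,-16,0,0,0],[60,18.2,-20.5,-14,0,0,0],[60,18.2,-20.5,-12,0,0,0],[60,18.2,-20.5,-10,0,0,0],[60,18.2,-20.5,-9,0,0,0],[60,18.2,-20.5,-9,0,0,0],[60,18.2,-20.5,-9,0,0,0]]'
python3 - <<'E'
from look import *
from rig import robot
s=robot.get_state(); p=s["tcp_pos"]; z0=p[2]-.0312; print(p,s["finger_gap"])
d=snap("e1",[*p[:2],.1])[1]
q=(.6193,.2792); k=38; u,v=np.round(proj(d,[*p[:2],.1])[0]).astype(int); S=8
g=cv2.resize(d["frame"][v-k:v+k,u-k:u+k,::-1],None,fx=S,fy=S,interpolation=cv2.INTER_CUBIC)
def dr(c,z,r,col): cv2.polylines(g,[np.round((proj(d,circ(c,z,r))-[u-k,v-k]+.5)*S-.5).astype(int)],True,col,1)
for z,r in((.044,.033),(.010,.033)): dr(p,z0+z,r,(0,255,0))
dr(q,.084,.033,(0,0,255))
cv2.imwrite("pics/e1o.png",g[:600])
E
```

```text
t: 14.38
tcp_pos: [0.6196, 0.2791, 0.1211]
eef_rot: [1.0, 0.0, 0.001, -0.0]
force: [-0.4, -0.0, -0.6]
finger_gap: 0.0639
[0.61959394 0.27909491 0.12108503] 0.06389193728895762
```

View pics/e1o.png

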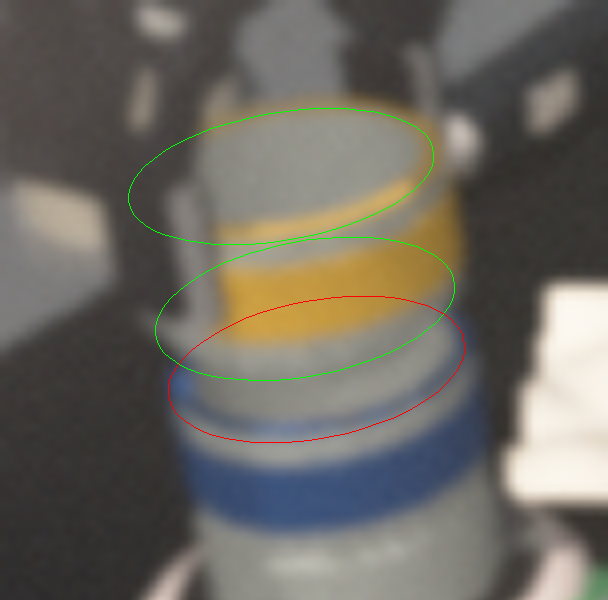

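Yellow is within about 2 mm of blue's axis, inside the taper's capture. Lowering gently while watching forces.

```bash
python3 -m pendant '[[60,0.05,0,0.4,0,0,0],[60,0.05,0,0.8,0,0,0],[60,0.05,0,1.1,0,0,0],[60,0.05,0,1.3,0,0,0],[60,0.05,0,1.3,0,0,0]]'; python3 -m pendant '[[60,0,0,0.1,0,0,0],[60,0,0,0.2,0,0,0],[60,0,0,0.3,0,0,0],[60,0,0,0.3,0,0,0]]'
```

```text
t: 15.1
tcp_pos: [0.6197, 0.2787, 0.1071]
eef_rot: [1.0, 0.0, -0.0, 0.0]
force: [-0.3, 0.5, -1.4]
finger_gap: 0.0637
t: 15.6
tcp_pos: [0.6199, 0.2788, 0.1054]
eef_rot: [1.0, 0.0, 0.0, 0.0]
force: [-3.5, -2.0, 7.3]
finger_gap: 0.064
```

Contact came at 0.1054, exactly nested height. Releasing and moving over to red.

```bash
python3 -m pendant '[[72,0,0,0,0,0,0],[85,0,0,0,0,0,0],[100,0,0,0,0,0,0],[100,0,0,0,0,0,0],[100,0,0,0,0,0,0],[100,0,0,0,0,0,0]]'; python3 -m pendant '[[100,0,0,-3,0,0,0],[100,0,0,-8,0,0,0],[100,0,0,-12,0,0,0],[100,0,6,-12,0,0,0],[100,0,12,-12,0,0,0],[100,0.2,18,-12,0,0,0],[100,0.2,24,-12,0,0,0],[100,0.3,30,-12,0,0,0],[100,0.3,36,-12,0,0,0],[100,0.3,41,-12,0,0,0],[100,0.3,42.9,-12,0,0,0],[100,0.3,42.9,-12,0,0,0],[100,0.3,42.9,-12,0,0,0]]'
python3 - <<'E'
from look import *
p=(.6198,.2788); D=snap("f1",[*p,.1],30,40)
for d in D: print(edgefit(d,p,[(.118,.033,1)],.006))
for d in D: print("red",edgefit(d,(.6225,-.151),[(.044,.033,1)],.006))
E
```

```text
t: 16.35
tcp_pos: [0.6198, 0.2788, 0.1043]
eef_rot: [1.0, 0.0, 0.0, -0.0]
force: [0.3, 0.5, -0.4]
finger_gap: 0.0854
t: 17.98
tcp_pos: [0.6234, -0.1477, 0.2245]
eef_rot: [1.0, 0.002, 0.0, -0.001]
force: [0.3, 0.1, 0.2]
finger_gap: 0.0852
(array([0.61880741, 0.27991443]), np.float64(28.70176232577702))
(array([0.6200756 , 0.27565891]), np.float64(15.7877550162574))
red (array([ 0.62158325, -0.14744877]), np.float64(24.745699518923647))
red (array([ 0.62158509, -0.15232924]), np.float64(12.634757614534918))
```

View pics/f1.png

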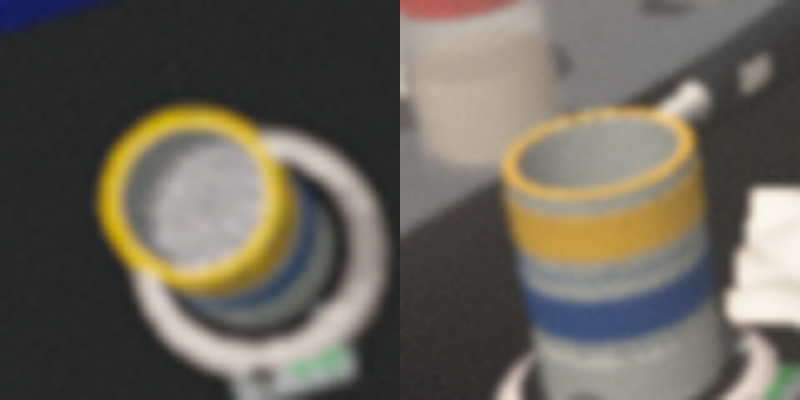

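Yellow is home: both seams are parallel, with the rim at about (192,198) in the top crop. Now I grasp red.

```bash
python3 -m pendant '[[100,-0.05,0.15,5,0,0,0],[100,-0.05,0.15,10,0,0,0],[100,-0.05,0.15,13,0,0,0],[100,-0.05,0.15,15.5,0,0,0],[100,-0.05,0.15,17.5,0,0,0],[100,-0.05,0.15,18.7,0,0,0],[100,-0.05,0.15,19.3,0,0,0],[100,-0.05,0.15,19.3,0,0,0]]' && python3 -m pendant '[[60,0,0,0,0,0,0],[60,0,0,0,0,0,0],[60,0,0,0,0,0,0],[60,0,0,0,0,0,0],[60,0,0,0,0,0,0],[60,0,0,0,0,0,0],[60,0,0,0,0,0,0],[60,0,0,0,0,0,0]]' 40
```

```text
t: 19.08
tcp_pos: [0.6228, -0.1517, 0.0315]
eef_rot: [1.0, 0.001, 0.0, 0.0]
force: [-0.5, 0.0, 0.6]
finger_gap: 0.0857
t: 20.08
tcp_pos: [0.6234, -0.1516, 0.0328]
eef_rot: [1.0, 0.0, 0.001, 0.0]
force: [-1.5, 1.2, 6.1]
finger_gap: 0.0656
```

```bash
python3 -m pendant '[[60,0,0,-4,0,0,0],[60,0,0,-9,0,0,0],[60,0,0,-15,0,0,0],[60,0,0,-21,0,0,0],[60,0,-5,-22,0,0,0],[60,0,-11,-22,0,0,0],[60,0,-17,-22,0,0,0],[60,-0.1,-23,-22,0,0,0],[60,-0.2,-29,-22,0,0,0],[60,-0.3,-35,-22,0,0,0],[60,-0.3,-40,-22,0,0,0],[60,-0.3,-42,-22,0,0,0],[60,-0.3,-43,-22,0,0,0],[60,-0.3,-43,-20,0,0,0],[60,-0.3,-43,-18,0,0,0],[60,-0.3,-43,-16,0,0,0],[60,-0.3,-43,-14,0,0,0],[60,-0.3,-43,-13,0,0,0],[60,-0.3,-43,-13,0,0,0],[60,-0.3,-43,-13,0,0,0]]'
python3 - <<'E'
from look import *
from rig import robot
s=robot.get_state(); p=s["tcp_pos"]; z0=p[2]-.0328; print(p,s["finger_gap"])
d=snap("g1",[*p[:2],.13])[1]
q=(.6198,.2788); k=38; u,v=np.round(proj(d,[*p[:2],.13])[0]).astype(int); S=8
g=cv2.resize(d["frame"][v-k:v+k,u-k:u+k,::-1],None,fx=S,fy=S,interpolation=cv2.INTER_CUBIC)
def dr(c,z,r,col): cv2.polylines(g,[np.round((proj(d,circ(c,z,r))-[u-k,v-k]+.5)*S-.5).astype(int)],True,col,1)
for z,r in((.044,.033),(.010,.033)): dr(p,z0+z,r,(0,255,0))
dr(q,.118,.033,(0,0,255))
cv2.imwrite("pics/g1o.png",g[:600])
E
```

```text
t: 22.58
tcp_pos: [0.6196, 0.2786, 0.1621]
eef_rot: [1.0, 0.0, 0.001, -0.0]
force: [-0.5, 0.2, -1.2]
finger_gap: 0.0661
[0.61960738 0.27856066 0.1621396 ] 0.06609879799064446
```

View pics/g1o.png

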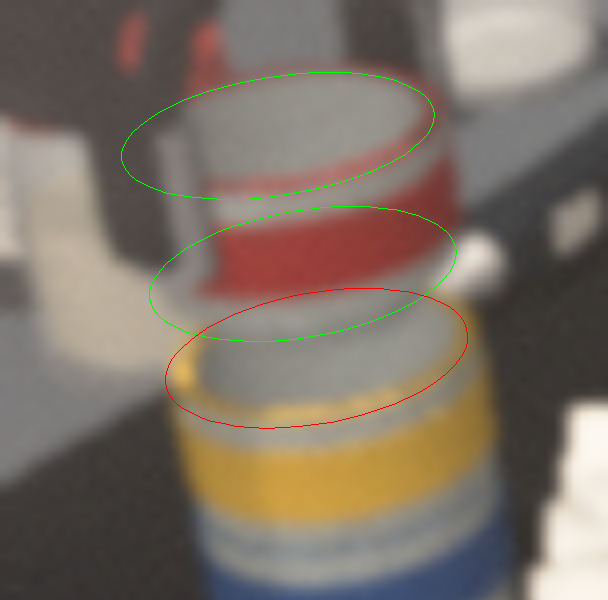

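Red and the yellow rim show the same small right shift against the overlay, so they are concentric. Lowering.

```bash
python3 -m pendant '[[60,0.05,0,0.5,0,0,0],[60,0.05,0,1.0,0,0,0],[60,0.05,0,1.4,0,0,0],[60,0.05,0,1.7,0,0,0],[60,0.05,0,1.9,0,0,0],[60,0.05,0,1.9,0,0,0]]'; python3 -m pendant '[[60,0,0,0.1,0,0,0],[60,0,0,0.2,0,0,0],[60,0,0,0.3,0,0,0],[60,0,0,0.3,0,0,0]]'
```

```text
t: 23.42
tcp_pos: [0.6197, 0.2782, 0.1422]
eef_rot: [1.0, 0.0, -0.0, 0.0]
force: [-0.2, 0.5, -1.9]
finger_gap: 0.0656
t: 23.92
tcp_pos: [0.62, 0.2784, 0.1408]
eef_rot: [1.0, 0.0, 0.001, -0.0]
force: [-3.2, -2.1, 9.0]
finger_gap: 0.0657
```

Red is home too, with contact at 0.1408 as expected. Releasing and moving above the lid.

```bash
python3 -m pendant '[[72,0,0,0,0,0,0],[85,0,0,0,0,0,0],[100,0,0,0,0,0,0],[100,0,0,0,0,0,0],[100,0,0,0,0,0,0],[100,0,0,0,0,0,0]]'; python3 -m pendant '[[100,0,0,-3,0,0,0],[100,0,0,-6,0,0,0],[100,0,0,-10,0,0,0],[100,0,4,-10,0,0,0],[70,0,10,-10,0,0,0],[55,-0.5,16,-10,0,0,0],[55,-1,22,-10,0,0,0],[55,-1.3,25.2,-10,0,0,0],[55,-1.3,25.2,-10,0,0,0],[55,-1.3,25.2,-10,0,0,0],[55,-1.3,25.2,-8,0,0,0],[55,-1.3,25.2,-6,0,0,0],[55,-1.3,25.2,-6,0,0,0],[55,-1.3,25.2,-6,0,0,0]]'
python3 - <<'E'
from look import *
D=snap("h1",[.613,.15,.08],60,75)
for d in D: print(edgefit(d,(.6198,.2785),[(.152,.033,1)],.006))
for d in D: print("lid",edgefit(d,(.606,.0255),[(.014,.034,1)],.006))
E
```

```text
t: 24.68
tcp_pos: [0.6198, 0.2782, 0.1392]
eef_rot: [1.0, 0.0, -0.0, 0.0]
force: [0.3, 0.2, 0.2]
finger_gap: 0.0855
t: 26.42
tcp_pos: [0.607, 0.0266, 0.1993]
eef_rot: [1.0, 0.001, -0.0, -0.0]
force: [0.2, -0.2, 0.6]
finger_gap: 0.0469
(array([0.61893902, 0.27915915]), np.float64(27.743629080535626))
(array([0.6206157 , 0.27325793]), np.float64(7.702791862920269))
lid (array([0.57830317, 0.04811256]), np.float64(6.668794672031381))
lid (array([0.60675713, 0.02554758]), np.float64(27.442001507278395))
```

View pics/h1.png

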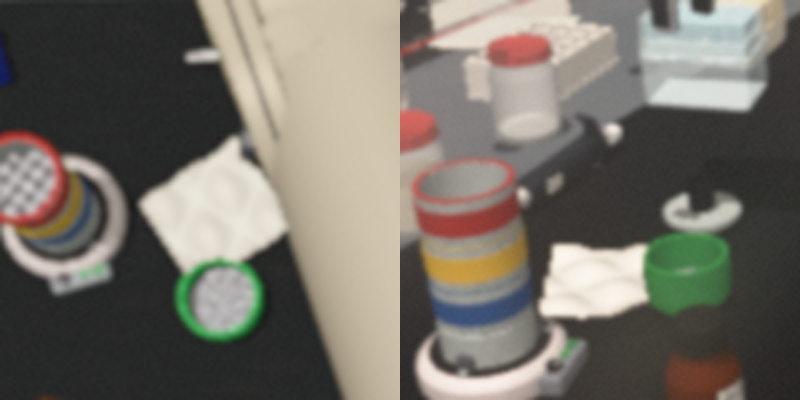

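The tower of three looks straight, with all seams parallel. The lid is undisturbed at about (702,210) in the crop, with the fingers above it. Grasping the knob.

```bash
python3 -m pendant '[[55,0,0,5,0,0,0],[55,0,0,9,0,0,0],[55,0,0,12,0,0,0],[55,0,0,14,0,0,0],[55,0,0,15.5,0,0,0],[55,0,0,16.2,0,0,0],[55,0,0,16.2,0,0,0]]' && python3 -m pendant '[[15,0,0,0,0,0,0],[15,0,0,0,0,0,0],[15,0,0,0,0,0,0],[15,0,0,0,0,0,0],[15,0,0,0,0,0,0],[15,0,0,0,0,0,0],[15,0,0,0,0,0,0],[15,0,0,0,0,0,0]]' 40
```

```text
t: 27.4
tcp_pos: [0.6072, 0.0263, 0.0375]
eef_rot: [1.0, 0.0, 0.0, 0.0]
force: [-0.3, 0.2, -0.1]
finger_gap: 0.0474
t: 28.4
tcp_pos: [0.6076, 0.0263, 0.0383]
eef_rot: [1.0, 0.0, 0.001, 0.0]
force: [-1.6, -0.0, 5.6]
finger_gap: 0.0224
```

```bash
python3 -m pendant '[[15,0,0,-4,0,0,0],[15,0,0,-9,0,0,0],[15,0,0,-15,0,0,0],[15,0,0,-20,0,0,0],[15,0,0,-22,0,0,0],[15,0.3,-5,-22,0,0,0],[15,0.6,-11,-22,0,0,0],[15,0.9,-17,-22,0,0,0],[15,1.2,-22,-22,0,0,0],[15,1.3,-25.2,-22,0,0,0],[15,1.3,-25.2,-22,0,0,0],[15,1.3,-25.2,-20,0,0,0],[15,1.3,-25.2,-18,0,0,0],[15,1.3,-25.2,-16.6,0,0,0],[15,1.3,-25.2,-16.6,0,0,0],[15,1.3,-25.2,-16.6,0,0,0]]'
python3 - <<'E'
from look import *
from rig import robot
s=robot.get_state(); p=s["tcp_pos"]; z0=p[2]-.0383; print(p,s["finger_gap"])
d=snap("i1",[*p[:2],.16])[1]
q=(.6198,.2783); k=38; u,v=np.round(proj(d,[*p[:2],.16])[0]).astype(int); S=8
g=cv2.resize(d["frame"][v-k:v+k,u-k:u+k,::-1],None,fx=S,fy=S,interpolation=cv2.INTER_CUBIC)
def dr(c,z,r,col): cv2.polylines(g,[np.round((proj(d,circ(c,z,r))-[u-k,v-k]+.5)*S-.5).astype(int)],True,col,1)
for z,r in((.014,.034),(.008,.034)): dr(p,z0+z,r,(0,255,0))
dr(q,.152,.033,(0,0,255))
cv2.imwrite("pics/i1o.png",g[:600])
E
```

```text
t: 30.4
tcp_pos: [0.62, 0.2782, 0.2038]
eef_rot: [1.0, 0.0, 0.0, -0.0]
force: [-0.1, 0.9, -0.5]
finger_gap: 0.0225
[0.61998888 0.27822493 0.20382324] 0.022540015850166968
```

View pics/i1o.png

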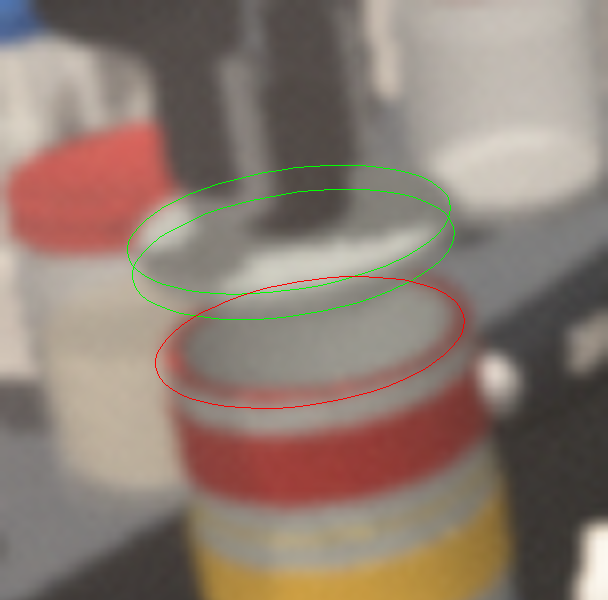

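Lid and red rim both sit about 10 px right of the overlay, so they are concentric. Lowering.

```bash
python3 -m pendant '[[15,0,0,0.5,0,0,0],[15,0,0,1.0,0,0,0],[15,0,0,1.4,0,0,0],[15,0,0,1.7,0,0,0],[15,0,0,1.9,0,0,0],[15,0,0,1.9,0,0,0]]'; python3 -m pendant '[[15,0,0,0.1,0,0,0],[15,0,0,0.2,0,0,0],[15,0,0,0.3,0,0,0],[15,0,0,0.3,0,0,0]]'
```

```text
t: 31.25
tcp_pos: [0.6197, 0.2782, 0.1842]
eef_rot: [1.0, 0.0, -0.0, 0.0]
force: [0.4, 0.2, -0.9]
finger_gap: 0.0223
t: 31.75
tcp_pos: [0.62, 0.2784, 0.1824]
eef_rot: [1.0, 0.0, 0.001, -0.0]
force: [-1.4, -1.3, 5.8]
finger_gap: 0.0224
```

```bash
python3 -m pendant '[[25,0,0,0,0,0,0],[35,0,0,0,0,0,0],[50,0,0,0,0,0,0],[55,0,0,0,0,0,0],[55,0,0,0,0,0,0]]'; python3 -m pendant '[[55,0,0,-2,0,0,0],[55,0,0,-5,0,0,0],[55,0,0,-9,0,0,0],[55,-1,5,-9,0,0,0],[55,-2,11,-9,0,0,0],[55,-3,17,-9,0,0,0],[55,-5,23,-9,0,0,0],[55,-7,29,-9,0,0,0],[55,-7,33,-9,0,0,0],[55,-7,33,-9,0,0,0],[55,-7,33,-9,0,0,0]]'
python3 - <<'E'
from look import *
D=snap("j1",[.619,.278,.1],40,50)
for d in D: print(edgefit(d,(.6198,.2783),[(.158,.034,1)],.006))
E
```

```text
t: 32.38
tcp_pos: [0.6197, 0.2782, 0.1812]
eef_rot: [1.0, 0.0, -0.0, 0.0]
force: [-0.4, 0.3, -0.6]
finger_gap: 0.047
t: 33.75
tcp_pos: [0.5503, -0.0508, 0.2724]
eef_rot: [1.0, 0.001, 0.001, -0.0]
force: [0.4, 1.5, -0.0]
finger_gap: 0.047
(array([0.61861702, 0.27859267]), np.float64(39.68746756656422))
(array([0.6199798 , 0.27549181]), np.float64(13.694333935661025))
```

View pics/j1.png

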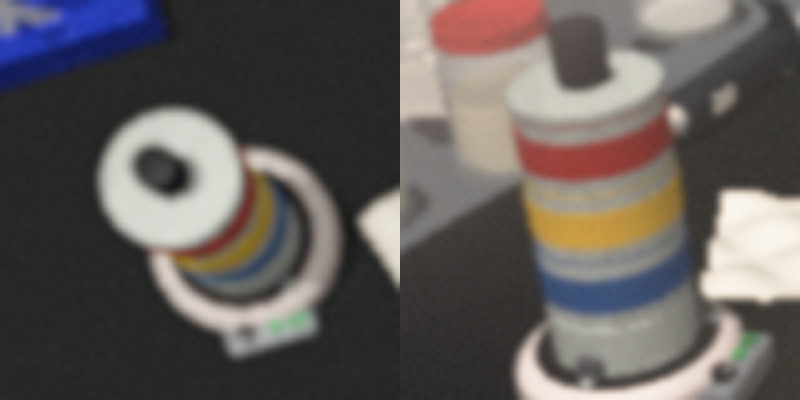

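The tower is complete and straight: the lid sits flat at about (172,180) in the top crop, and every seam is parallel and closed. The arm is clear, so I'm handing in.

```bash
python3 -c "
from rig import robot
print(robot.hand_in())"
```

```text
the job is handed in; nothing more can be done
None
```

The sieve tower is built on the shaker pan in the order blue, yellow, red, lid. I handed it in at about 34 s of the 112 s allowed, with the gripper open and well clear. `hand_in()` reports no verdict.

- **Seating:** Each piece met resistance of about 3–10 N, within 0.3 mm of its calculated nested height. The last pictures from both cameras show level, closed seams and a flat lid.
- **Positions of the tower pieces:** I released all four pieces with the tool centre within about 1 mm of the same axis, x 0.619–0.620 and y 0.278–0.279.
- **Bystanders:** I kept every path clear of the bottles and the tape roll. I did not measure their positions again at the end.
- **Disagreements:** The two cameras differed by a steady 2–6 mm, mostly in y, so I used their average and checked each piece against the rim below before lowering it. The yellow sieve was gripped at a 64 mm gap instead of 66 mm, but it seated normally.
- **Pictures:** I viewed 15 in all, one over the budget of 14.

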